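Level the check scale with its push-to-turn foot

ROBOT

A 7-joint arm with a two-finger parallel gripper is mounted at the origin on a cart in front of the work surface, level with it; the furniture and walls round the work are solid. World frame = base frame: x ahead of the robot, y to its left, z up, the work surface at z = 0. Lengths are in m, angles in rad, forces in N, time in s.
With the tool pointing down it reaches from about 0.4 to 0.85 m from the base axis. Payload 10.4 kg.
Tool frame: the origin (TCP) lies on the centre line of the jaws, within the pads' length; the fingertips stand 14 mm ahead of it and the grasp point (between the pads) lies 5 mm behind it (manip.tip_reach is the distance from the TCP to the fingertips, in m); z points along the fingers, y is the line along which they close (so a half turn about z gives the same grasp; the last joint's range is limited). The gripper opens to 85 mm and grips with 20 to 120 N. Pads are 22 mm wide; open, the fingers measure 114 mm over their backs; the gripper's body (76 mm by 85 mm) begins 54 mm behind the grasp point. The pads swing forward as they close: fully open they stand 13 mm farther back than shut.
Start: joints at [1.111, 0.332, -0.065, 1.46, 0.022, 1.35, -0.088], TCP at [0.264, -0.566, 0.245] pointing down, gripper open.
Joint ranges: [-2.6, 2.6], [-0.5, 2.12], [-1.47, 1.34], [0.16, 2.42], [-1.27, 4.41], [0.06, 2.06], [-2.6, 2.6]. Speed limits (rad/s): [2.22, 2.22, 2.79, 2.79, 3.14, 3.14, 3.14].

INTERFACE

Orientations are given as a unit quaternion [x, y, z, w].
In Python, from workcell import manip gives the robot as it stands.
- The arm moves only by the shell command python3 -m pendant 'ROWS' [FORCE]. ROWS is JSON, a list of rows, each a list of 7 numbers: the shift along the tool's x, y, z in units of 50 mm (1.0 is 50 mm), then the turn, a rotation vector about the tool's x, y, z in units of 8 degrees (1.0 is 8 degrees), then the opening, from -1 (shut) to 1 (fully open), so that 0 is half open. In form: [[dx, dy, dz, ax, ay, az, jaw], ...]. A call has exactly 10 rows; each row is the pose to reach, as a shift and turn from the pose commanded when the call began, along the tool's axes at that moment; what a row does not reach only later rows make up. A row lasts 1/8 s, in which the tool goes at most 62.5 mm and 10.7 degrees, less where a joint would pass 70% of its speed; a pose out of reach is approached as far as the arm can. A call with a gripper value outside its range is refused whole. The fingers move at their own pace and stop on an object; FORCE is the grip in N (left out, the last holds). Time passes only in rows, so rows that repeat a pose let the fingers close, or fill a call up. It gives the time, the measured TCP pose, the force, the opening and the grip force at its end, in the units of the state.
- manip.get_obs(): the state, without advancing time (a new reading comes with each control period).
- manip.camera(name): name is "scene" or "top" or "wrist"; returns (picture, depth): 420x560x3 uint8, red, green, blue; 420x560 float32, m along the optical axis (not along the pixel's ray), 0 where there is no reading.
- manip.get_calibration(name): a dict with "fx", "fy", "cx", "cy" (pixels), "xyz" and "orientation" of the camera in the world. Camera axes: x right, y up, looking along -z (the intrinsics and any distortion apply to the point x, -y, -z); pixel columns grow to the right and rows downward; lengths in m; the calibration is good to about 2 mm. A picture is of the moment at which its call begins: read the wrist's pose just before it. get_calibration takes no time and is no camera call; for the wrist camera it gives the pose at the moment of the call.
- manip.hand_in(): hands the job in; it is judged then, once.
Trained networks look in the newest picture that a camera, given by its name, has taken for a name from the list of things; names that differ only in an ending like _2 or _b are one class to them, and where a whole thing is asked for, a point or a joint stands for the part that bears it (a point fixed in the world has none). Each returns a list of dicts, best first, with "p" (0 to 1); they miss things now and then, are a little off and sometimes report something else, mostly with a low value. They report only what shows in the picture. A call takes as long as a camera call.
- manip.find_in(thing, camera): "box" ([left, top, right, bottom] in pixels, round what is visible of it).
- manip.trace(thing, camera): "pixels" (420x560 bool, what is visible of it) and "box" ([left, top, right, bottom] in pixels, round what is visible of it).
- manip.tip_of(thing, camera): "pixel" ([column, row] in pixels: a listed point, or the origin of a listed thing).
The state is a dict: "clock": time; "joint_pos": joint angles; "joint_velocities": joint speeds; "tau": joint torques, N m; "position": TCP position; "ee_rot": TCP orientation; "ft_force": force on the tool from outside, world axes, zero at the start; "torque": the same for the moment, N m; "grip_width": opening from 0.0 (shut) to 1.0 (fully open); "grasp_force": force on a finger pad.
Only numpy, scipy, OpenCV 4.12 (cv2) and the standard library are available. Lean on these libraries where they do the work, as an engineer would, in place of code of your own. Each camera call takes 0.05 s, during which the arm holds its last target. There are 200 camera calls.

TASK

The small white check scale on the counter must stand level before it is used. Grip the black knurled knob on its levelling foot, press it straight down against its spring to the stop (that frees the screw), and turn it, still pressed, until the bubble in the vial lies between the two black lines. Finish like that, still gripping the knob and pressing it down with the bubble centred, because I want to see the reading before the lock springs back; do not touch the weighing pan and leave everything else on the counter where it is.

Things in the scene. Friction and masses are not known exactly. Their poses are not given: they have to be found in the camera images.
- check_scale: Low white check scale, 160 mm deep (x), 216 wide (y), not sliding on the counter. Origin: counter height under its middle; x to its back, y to its left, z up. Left: flat steel pan. Right: console 86 mm wide, top at 45 mm, carrying from front to back the vial, the black knob, three keys, a blank display. The two left feet are plain; the single foot under the console is the levelling foot.
- level_knob: Knob of the levelling foot: black, round, knurled, axis upright, 34 mm across, 24 mm tall; grip it at any yaw. Origin on its axis at counter height (check_scale x = +4, y = -66 mm). Unpressed its underside is 56 mm, its top 80 mm above the counter, however far it is turned. Nothing else within 90 mm of the axis is higher than 70 mm. If let go it stays as turned.
- knob_top (a point): Centre of the knob's flat top: 80 mm above the counter unpressed, 74 mm at the stop.
- knob_press (a joint): How far the knob is pressed down, m: 0 unpressed, 0.006 at the stop. Spring: about 6 N to start, 10.5 N at the stop. Unpressed, dogs under the knob stand in a toothed ring and lock the screw (0.1 rad of play, gaps every 0.7 rad); fingers then only slip. Pressed more than 3 mm it turns easily (about 0.1 N m). If let go over a tooth it stays about 3 mm down, and stays as turned.
- foot (a point): Middle of the levelling foot, on the counter, under the knob. Turning the knob clockwise seen from above raises the console (right) side, anticlockwise lowers it; 1 rad moves the bubble about 12.4 mm. End stops: 2.4 rad anticlockwise and 1.2 rad clockwise from level. At the start the console side is too low by 0.6 to 1.45 rad of turn.
- bubble (a joint): Place of the bubble along the vial, m, from the middle between the two black lines, positive towards the scale's left (+y). It goes to the high side: at the start it stands 7 to 18 mm left of the middle; it moves right as the console side rises and settles within about 0.5 s of a change. Bubble 18 mm long, lines 24 mm apart (inner edges).
- vial_mid (a point): Top of the vial at the middle between its two black lines. The vial is a green tube, 12 mm thick, 64 mm long, lying across the front of the console (along y of check_scale) in a metal frame, 56 mm in front of the knob's axis, its top 54 mm above the counter. The bubble is the white oval on its top.
- weighing_pan: Steel weighing pan, 148 x 120 mm, top edge 53 mm above the counter; its right edge is 52 mm left of the knob's axis. Keep off it. Origin: on the counter, under the line of the two left feet.
- weight_large: Bystander: the larger brass check weight, 48 mm across, 67 mm tall. Origin: centre of its underside.
- weight_small: Bystander: the smaller brass check weight, 38 mm across, 57 mm tall. Origin: centre of its underside.
- tub: Bystander: salad tub with clear snap lid, 94 mm across, 51 mm tall. Origin: centre of its underside.
- cheese_wedge: Bystander: yellow cheese wedge, 83 x 133 x 61 mm. Origin: centre of its underside.
- price_card: Bystander: black price card on a foot, 75 mm wide, 62 mm tall. Origin: centre of its underside.
- cheese_plane: Bystander: cheese plane with a black handle, 269 x 80 x 25 mm. Origin: centre of its underside.
- tape: Bystander: roll of brown tape, 96 mm across, 48 mm tall. Origin: centre of its underside.
- ballpoint: Bystander: ballpoint pen, 145 mm long, 9 mm thick. Origin: centre of its underside.

How it is judged:
On the way, in this order (a step that is already met when the one before it is completed fails the run):
1. the gripped knob is pressed down to its stop (at least 4.5 mm of 6 mm) (value of joint knob_press above 0.0045 m and contact force between the fingers and level_knob above 3 N), for 0.2 s.
2. with the knob still gripped and pressed, the bubble comes between the lines (within 3 mm of the middle) (all of step 1 and value of joint bubble between -0.003 and 0.003 m), for 0.4 s.
At the end, for the whole second after the job is handed in: Through the last second the fingers grip the knob (more than 3 N), the knob is pressed at least 4.5 mm of its 6 mm, and the bubble's middle is within 3 mm of the middle of the vial, so that the bubble lies between the two lines (all of step 2); the arm keeps its last pose, push and grip.
It fails at once if the weighing pan is pushed with more than 3 N (contact force between any of the arm, the fingers and weighing_pan above 3 N).
It fails at once if something else on the counter is shifted by more than 30 mm (distance of any of weight_large, weight_small, tub, cheese_wedge, price_card, cheese_plane, tape, ballpoint from where it was at the start of the episode above 0.03 m).
It also fails if it takes over 45 s, if anything falls off the work surface, if the arm or the gripper's body presses on something with over 40 N, if the wrist force passes 120 N, or if a joint passes its speed limit or range.

## Working session

There is one attempt and no reset: what is moved stays moved. The work goes in short steps, Python scripts to look and compute and a shell command to move; the robot and the scene stay as the last step left them, time stands still between calls to the robot, and variables do not carry over. Pictures are saved under pics/ and viewed, at most 10 in all, crops included, and the job is handed in when it is done.

```bash
mkdir -p pics
cat > h.py <<'E'
import numpy as np,cv2
from workcell import manip
from scipy.spatial.transform import Rotation as R
def save(img,n): cv2.imwrite('pics/'+n,img[:,:,::-1])
def ray(c,px):
    K=np.array([[c['fx'],0,c['cx']],[0,c['fy'],c['cy']],[0,0,1]])
    d=c.get('distortion',None) if isinstance(c,dict) else None
    p=cv2.undistortPoints(np.array([[px]],float),K,np.array(d,float) if d is not None else None)[0,0]
    return np.array(c['xyz']),R.from_quat(c['orientation']).apply([p[0],-p[1],-1])
def at_z(c,px,z):
    o,d=ray(c,px); return o+d*(z-o[2])/d[2]
E
python3 - <<'E'
from h import *
o=manip.get_obs();print(o)
for n in('top','scene'):
    im,d=manip.camera(n);save(im,n+'0.png');c=manip.get_calibration(n);print(n,c)
    for t,z in(('knob_top',.08),('vial_mid',.054),('bubble',.054),('check_scale',0),('weighing_pan',0)):
        r=manip.tip_of(t,n)[:2] if t!='bubble' else manip.find_in(t,n)[:2]
        for q in r:
            px=q.get('pixel') or [(q['box'][0]+q['box'][2])/2,(q['box'][1]+q['box'][3])/2]
            print(t,q['p'],px,at_z(c,px,z).round(4))
E
```

```text
{'clock': 0.0, 'joint_pos': array([ 1.11138828,  0.33285228, -0.06471518,  1.46094657,  0.02158549,
        1.3498424 , -0.08850352]), 'joint_velocities': array([ 0.00169431, -0.00135561, -0.00092083, -0.00029992,  0.00013537,
        0.00147848,  0.00068211]), 'tau': array([-8.90526953e-04, -6.25444150e+01,  4.89601213e-02, -3.91609454e+01,
        1.62502105e-02,  9.89945547e-03, -8.83981869e-06]), 'position': array([ 0.2642717 , -0.56600413,  0.24452565]), 'ee_rot': array([ 9.76241159e-01,  2.16685813e-01, -1.67167939e-04, -6.55922727e-04]), 'ft_force': array([ 0.34014669, -0.48329355,  0.51833907]), 'torque': array([-0.02698809,  0.01859693, -0.03939484]), 'grasp_force': 0.0, 'grip_width': 1.0031246765855975}
top {'fx': 379.12863791927447, 'fy': 379.12863791927447, 'cx': 274.6682854158319, 'cy': 210.15797695892707, 'xyz': array([-0.11197276, -0.04656384,  1.29476634]), 'orientation': array([ 0.17370429, -0.17281829, -0.66603331,  0.70452841])}
knob_top 0.4 [231.8, 204.4] [0.5582 0.1317 0.08  ]
vial_mid 0.73 [236.4, 218.9] [0.5129 0.1122 0.054 ]
check_scale 0.82 [222.7, 212.1] [0.5663 0.1748 0.    ]
weighing_pan 0.66 [198.1, 208.9] [0.5747 0.2715 0.    ]
weighing_pan 0.41 [237.6, 214.1] [0.5611 0.1166 0.    ]
scene {'fx': 468.7994724457871, 'fy': 468.7994724457871, 'cx': 272.9180340801717, 'cy': 209.89990277439583, 'xyz': array([-0.8048731 , -0.94731228,  0.91760135]), 'orientation': array([ 0.46278011, -0.24326867, -0.40786145,  0.74853454])}
knob_top 0.59 [242.2, 201.9] [0.5597 0.1125 0.08  ]
vial_mid 0.71 [237.4, 208.4] [0.5427 0.1257 0.054 ]
bubble 0.58 [243.64999999999998, 203.95] [0.5895 0.1285 0.054 ]
check_scale 0.71 [231.3, 215.1] [0.5629 0.1767 0.    ]
weighing_pan 0.71 [214.9, 208.4] [0.5751 0.2765 0.    ]
```

Run:
```python
from h import *
a=cv2.imread('pics/top0.png');b=cv2.imread('pics/scene0.png')
cv2.imwrite('pics/c1.png',np.vstack([cv2.resize(a[130:280,140:340],(800,600),interpolation=2)[:300*2:1]][0:1]))
```

```text
(no output)
```

View pics/c1.png

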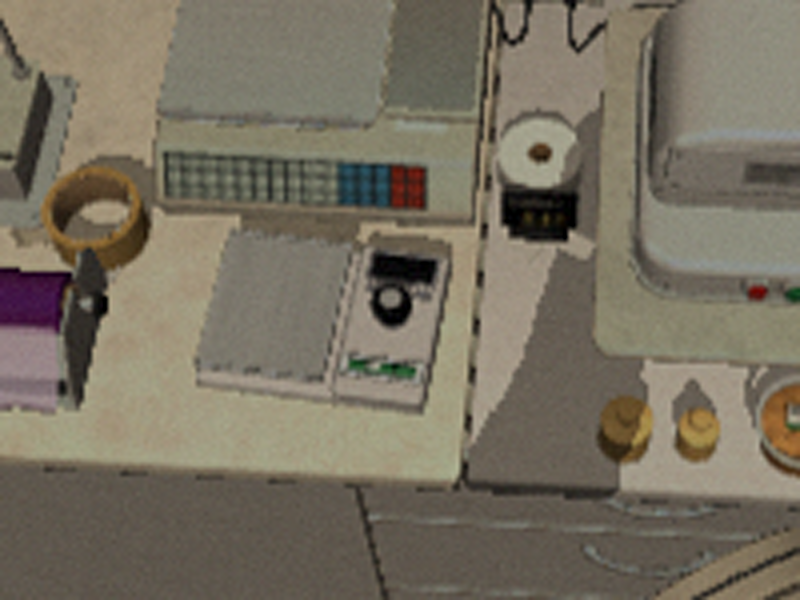

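View pics/scene0.png

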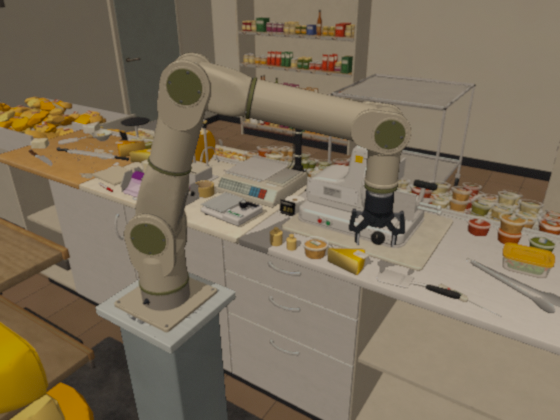

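The top crop shows the scale clearly: the knob top is at about (238, 204) px in the full picture and the green vial at (236, 222). A large printing scale stands behind it, and a machine stands to its right. Next I'll get heights along the path.

Run:
```python
from h import *
c=manip.get_calibration('top');im,d=manip.camera('top')
for n,px,z in(('knob',(238,204.4),.08),('vial',(235.7,222.3),.054),('FL',(190,226),.04),('FR',(245,232),.04),('BR',(252,193),.04)): print(n,at_z(c,px,z).round(3))
u,v=np.meshgrid(np.arange(560),np.arange(420))
P=np.stack([(u-c['cx'])/c['fx']*d,-(v-c['cy'])/c['fy']*d,-d],-1)[d>0]
W=R.from_quat(c['orientation']).apply(P)+c['xyz']
xs=np.arange(.2,.95,.05);ys=np.arange(.4,-.75,-.05)
print('x\\y',ys.round(2))
for x in xs:
    row=[]
    for y in ys:
        m=(abs(W[:,0]-x)<.025)&(abs(W[:,1]-y)<.025);row.append(int(1000*W[m,2].max()) if m.any() else -1)
    print(round(x,2),row)
```

```text
knob [0.56  0.109 0.08 ]
vial [0.499 0.113 0.054]
FL [0.481 0.281 0.04 ]
FR [0.468 0.077 0.04 ]
BR [0.635 0.065 0.04 ]
x\y [ 0.4   0.35  0.3   0.25  0.2   0.15  0.1   0.05  0.   -0.05 -0.1  -0.15
 -0.2  -0.25 -0.3  -0.35 -0.4  -0.45 -0.5  -0.55 -0.6  -0.65 -0.7 ]
0.2 [-907, -910, -905, -1, -1, -1, -1, -1, -1, -1, -1, -1, -1, -1, -1, 663, 665, 660, 646, 632, 627, -913, -914]
0.25 [-906, -904, -907, -1, -1, -1, -1, -1, -1, -1, -1, -1, -1, -1, -1, -1, 629, 642, 644, 633, 627, -913, -917]
0.3 [-913, -909, -906, -1, -1, -1, -1, -1, -1, -1, -1, -1, -1, -1, -1, -1, -1, -1, 632, 628, 617, -912, -913]
0.35 [-909, -909, -906, -905, -906, -906, -902, -902, -912, -907, -1, -1, -1, -1, -1, -1, -1, -1, -1, -1, -924, -912, -917]
0.4 [6, 4, 6, 6, 3, 4, 2, 3, 5, 4, 2, 6, 5, 51, 5, 6, 5, 6, 3, -1, -1, -1, -925]
0.45 [48, 9, 5, 5, 6, 38, 40, 7, 5, 6, 70, 61, 55, 54, 56, 65, 68, 65, 9, 12, 11, 1, -1]
0.5 [89, 6, 53, 55, 55, 55, 54, 40, 5, 5, 54, 50, 39, 54, 53, 56, 65, 64, 9, 10, 13, 16, 17]
0.55 [91, 6, 51, 56, 54, 80, 85, 45, 6, 5, 33, 33, 34, 33, 32, 32, 33, 96, 82, 34, 32, 32, 8]
0.6 [92, 5, 52, 54, 57, 54, 76, 45, 3, 23, 98, 104, 101, 104, 102, 301, 325, 117, 126, 92, 33, 30, 5]
0.65 [52, 51, 51, 56, 54, 50, 47, 43, 11, 7, 178, 219, 217, 231, 370, 371, 361, 248, 248, 279, 279, 211, 7]
0.7 [51, 85, 87, 87, 86, 86, 85, 85, 64, 64, 182, 216, 220, 236, 381, 403, 376, 221, 178, 283, 284, 183, 7]
0.75 [5, 107, 108, 108, 110, 109, 103, 102, 44, 44, 186, 216, 218, 235, 404, 411, 379, 145, 150, 154, -1, 30, 5]
0.8 [3, 104, 102, 103, 105, 103, 102, 101, 45, 41, 185, 215, 223, 229, 368, 372, 370, 141, 152, 153, -1, 5, 5]
0.85 [5, 104, 101, 103, 104, 104, 103, 104, 6, 19, 168, 205, -1, 219, 357, 364, 342, 141, 149, 154, 34, 31, 5]
0.9 [3, 104, 380, 104, 104, 102, 104, 103, 35, 36, 93, -1, -1, -1, -1, -1, -1, -1, 129, -1, 31, 30, 54]
```

Run:
```python
from h import *
o=manip.get_obs();c=manip.get_calibration('wrist');Rt=R.from_quat(o['ee_rot'])
print(manip.tip_reach,c['fx'],Rt.inv().apply(c['xyz']-o['position']).round(3),(Rt.inv()*R.from_quat(c['orientation'])).as_matrix().round(2))
print(Rt.as_matrix().round(3))
def rel(p): return Rt.inv().apply(np.array(p)-o['position'])/.05
for p in ([.36,-.3,.25],[.42,-.1,.25],[.5,.1,.25],[.56,.109,.25]):print(p,rel(p).round(2))
```

```text
0.014 317.28139417197843 [ 0.083  0.    -0.129] [[ 0.    0.95  0.32]
 [ 1.   -0.    0.  ]
 [ 0.    0.32 -0.95]]
[[ 0.906  0.423  0.   ]
 [ 0.423 -0.906 -0.   ]
 [ 0.     0.    -1.   ]]
[0.36, -0.3, 0.25] [ 3.99 -4.02 -0.09]
[0.42, -0.1, 0.25] [ 6.76 -7.13 -0.09]
[0.5, 0.1, 0.25] [  9.91 -10.08  -0.09]
[0.56, 0.109, 0.25] [11.07 -9.74 -0.09]
```

```bash
python3 -m pendant '[[1,-1,0,0,0,-1,1],[2,-2,0,0,0,-2,1],[3,-3,0,0,0,-3,1],[4,-4,0,0,0,-4,1],[5,-5,0,0,0,-5,1],[6,-6,0,0,0,-6,0.4],[7,-7,0,0,0,-7,0.4],[8,-8,0,0,0,-8,0.4],[9,-9,0,0,0,-9,0.4],[9.9,-10,0,0,0,-10,0.4]]' 60
cat > to.py <<'E'
from h import *
import sys
# usage: to.py x y z yaw_deg -> shift and turn in pendant units from measured pose (tool down)
o=manip.get_obs();Rt=R.from_quat(o['ee_rot']);x,y,z,w=map(float,sys.argv[1:])
w=np.radians(w);T=R.from_matrix(np.array([[np.cos(w),np.sin(w),0],[np.sin(w),-np.cos(w),0],[0,0,-1]]))
print('pos',o['position'].round(4),'j7',o['joint_pos'][6].round(2),'yaw',np.degrees(np.arctan2(*Rt.as_matrix()[[1,0],0])).round(1))
print('shift',(Rt.inv().apply(np.array([x,y,z])-o['position'])/.05).round(3),'turn',np.degrees((Rt.inv()*T).as_rotvec()).round(2)/8)
E
python3 to.py .56 .109 .2 185
```

```text
clock: 1.9
position: [0.4769, 0.0234, 0.2457]
ee_rot: [0.607, 0.795, 0.0, 0.001]
ft_force: [0.7, -0.5, -0.2]
grip_width: 0.698
grasp_force: 0.0
pos [0.4769 0.0234 0.2457] j7 0.1 yaw 105.3
shift [1.215 2.053 0.916] turn [ 1.2500e-03  1.0000e-02 -9.9675e+00]
```

```bash
python3 -m pendant '[[0.3,0.4,0.2,0,0,-1.2,0.4],[0.6,0.8,0.4,0,0,-2.4,0.4],[0.9,1.2,0.6,0,0,-3.6,0.4],[1.2,1.6,0.8,0,0,-4.8,0.4],[1.2,2.05,0.9,0,0,-6,0.4],[1.2,2.05,0.9,0,0,-7.2,0.4],[1.2,2.05,0.9,0,0,-8.4,0.4],[1.2,2.05,0.9,0,0,-9.6,0.4],[1.2,2.05,0.9,0,0,-10,0.4],[1.2,2.05,0.9,0,0,-10,0.4]]'
python3 to.py .56 .109 .2 185
cat > look.py <<'E'
from h import *
import sys
c=manip.get_calibration('wrist');im,d=manip.camera('wrist');save(im,sys.argv[1]);np.save('d.npy',d)
print(c)
for t,z in(('knob_top',.08),('vial_mid',.054)):
    for q in manip.tip_of(t,'wrist')[:2]: print(t,q['p'],q['pixel'],at_z(c,q['pixel'],z).round(4))
for t,z in(('knob_top',.08),('bubble',.054)):
    for q in manip.find_in(t,'wrist')[:2]: b=q['box'];print(t,q['p'],b,at_z(c,[(b[0]+b[2])/2,(b[1]+b[3])/2],z).round(4))
E
python3 look.py w1.png
```

```text
clock: 3.15
position: [0.5599, 0.106, 0.2003]
ee_rot: [-0.043, 0.999, -0.0, 0.0]
ft_force: [0.8, -0.8, 0.0]
grip_width: 0.701
grasp_force: 0.0
pos [0.5599 0.106  0.2003] j7 1.17 yaw -175.0
shift [-0.007  0.06   0.006] turn [-0.       0.00125 -0.0025 ]
{'fx': 317.28139417197843, 'fy': 317.28139417197843, 'cx': 283.5251689784631, 'cy': 209.45459414654133, 'xyz': array([0.47839757, 0.09881737, 0.32957603]), 'orientation': array([-0.10906685, -0.11934644,  0.72757658,  0.66670321])}
knob_top 0.94 [294.4, 211.5] [0.5631 0.1154 0.08  ]
vial_mid 0.95 [301.3, 140.7] [0.5078 0.1167 0.054 ]
knob_top 0.34 [271.1, 185.5, 315.8, 230.8] [0.5602 0.1143 0.08  ]
```

View pics/w1.png

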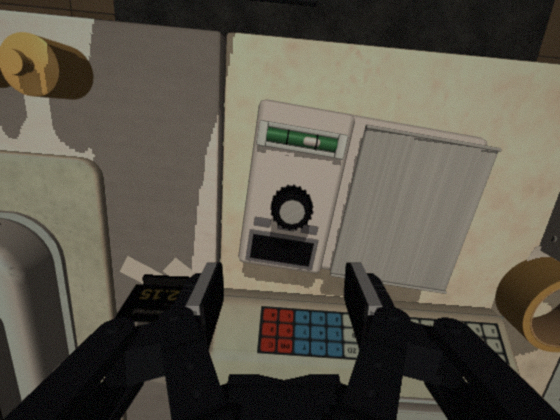

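The wrist view shows the knob at (293, 209), the vial from (265, 131) to (345, 146) and the bubble right of its middle, near (310, 141). I'll zoom in on the vial.

Run:
```python
import cv2
a=cv2.imread('pics/w1.png')[115:235,250:350+10]
cv2.imwrite('pics/w1c.png',cv2.resize(a,None,fx=5,fy=5,interpolation=cv2.INTER_CUBIC))
```

```text
(no output)
```

View pics/w1c.png

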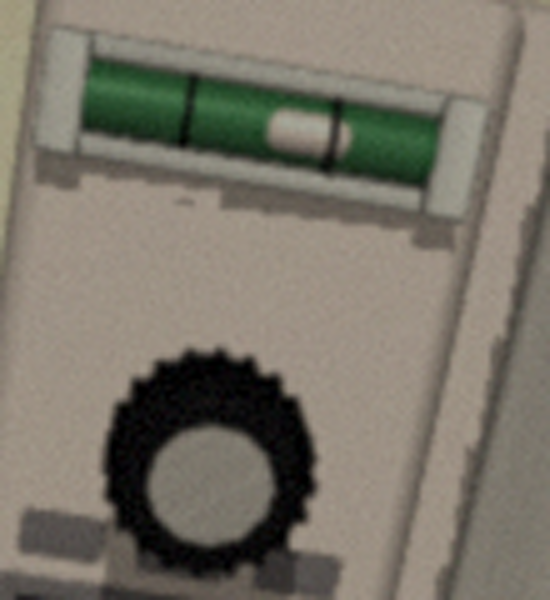

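Bubble offset is about 8.4 mm to the left, so about 0.68 rad clockwise is needed. I'll descend partway over the knob and look again.

```bash
python3 to.py .5625 .114 .125 185; python3 -m pendant '[[-0.03,-0.05,0.3,0,0,0,0.4],[-0.07,-0.16,0.6,0,0,0,0.4],[-0.07,-0.16,0.9,0,0,0,0.4],[-0.07,-0.16,1.2,0,0,0,0.4],[-0.07,-0.16,1.5,0,0,0,0.4],[-0.07,-0.16,1.5,0,0,0,0.4],[-0.07,-0.16,1.5,0,0,0,0.4],[-0.07,-0.16,1.5,0,0,0,0.4],[-0.07,-0.16,1.5,0,0,0,0.4],[-0.07,-0.16,1.5,0,0,0,0.4]]'
python3 look.py w2.png
```

```text
pos [0.5599 0.1061 0.2003] j7 1.17 yaw -175.0
shift [-0.066  0.153  1.507] turn [-0.00125  0.00125 -0.00125]
clock: 4.65
position: [0.5642, 0.0985, 0.1255]
ee_rot: [-0.044, 0.999, -0.0, 0.0]
ft_force: [-0.3, -0.5, 0.7]
grip_width: 0.699
grasp_force: 0.0
{'fx': 317.28139417197843, 'fy': 317.28139417197843, 'cx': 283.5251689784631, 'cy': 209.45459414654133, 'xyz': array([0.48260739, 0.09123805, 0.25476387]), 'orientation': array([-0.10919163, -0.11947327,  0.72779447,  0.66642218])}
knob_top 0.9 [305.5, 246.1] [0.5634 0.1118 0.08  ]
vial_mid 0.94 [322.7, 148.0] [0.5074 0.1181 0.054 ]
knob_top 0.67 [279.5, 207.8, 335.6, 270.3] [0.5587 0.1125 0.08  ]
bubble 0.57 [322.5, 143.8, 344.8, 156.0] [0.5079 0.1251 0.054 ]
```

View pics/w2.png

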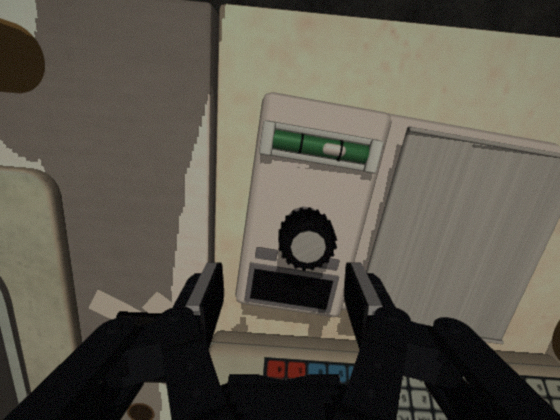

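I got the sign of y wrong, and the knob sits at about (308, 246) px, world (0.563, 0.113). I'll correct that and check it before descending.

```bash
python3 to.py .5632 .113 .105 185; python3 -m pendant '[[-0.0,0.15,0,0,0,0,0.4],[-0.01,0.29,0,0,0,0,0.4],[-0.01,0.29,0,0,0,0,0.4],[-0.01,0.29,0.1,0,0,0,0.4],[-0.01,0.29,0.2,0,0,0,0.4],[-0.01,0.29,0.3,0,0,0,0.4],[-0.01,0.29,0.4,0,0,0,0.4],[-0.01,0.29,0.4,0,0,0,0.4],[-0.01,0.29,0.4,0,0,0,0.4],[-0.01,0.29,0.4,0,0,0,0.4]]'
python3 look.py w3.png; python3 to.py .5632 .113 .07 185
```

```text
pos [0.5641 0.0984 0.1253] j7 1.14 yaw -175.0
shift [-0.008  0.292  0.406] turn [-0.00125  0.       0.0025 ]
clock: 6.15
position: [0.5634, 0.113, 0.1055]
ee_rot: [-0.044, 0.999, -0.0, 0.0]
ft_force: [-0.5, -1.1, -0.2]
grip_width: 0.702
grasp_force: 0.0
{'fx': 317.28139417197843, 'fy': 317.28139417197843, 'cx': 283.5251689784631, 'cy': 209.45459414654133, 'xyz': array([0.48185597, 0.10576801, 0.23474895]), 'orientation': array([-0.10914371, -0.11949848,  0.7278124 ,  0.66640594])}
knob_top 0.58 [283.6, 262.1] [0.564  0.1131 0.08  ]
vial_mid 0.7 [300.9, 154.7] [0.509  0.1181 0.054 ]
knob_top 0.77 [251.3, 218.1, 315.5, 286.4] [0.5581 0.1125 0.08  ]
bubble 0.83 [299.7, 149.2, 326.6, 158.9] [0.508 0.125 0.054]
pos [0.5634 0.1129 0.1054] j7 1.1 yaw -175.0
shift [0.003 0.002 0.708] turn [-0.00125  0.0025   0.00375]
```

View pics/w3.png

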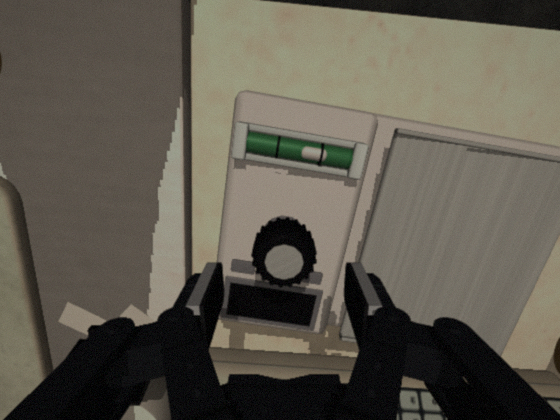

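The knob is now centred between the jaws at (284, 262). Next I'll descend and grip.

```bash
python3 -m pendant '[[0,0,0.2,0,0,0,0.4],[0,0,0.4,0,0,0,0.4],[0,0,0.6,0,0,0,0.4],[0,0,0.7,0,0,0,0.4],[0,0,0.7,0,0,0,0.4],[0,0,0.7,0,0,0,-1],[0,0,0.7,0,0,0,-1],[0,0,0.7,0,0,0,-1],[0,0,0.7,0,0,0,-1],[0,0,0.7,0,0,0,-1]]' 60; python3 to.py .5632 .113 .07 185
```

```text
clock: 7.65
position: [0.5636, 0.1131, 0.071]
ee_rot: [-0.044, 0.999, -0.0, 0.0]
ft_force: [-1.9, 0.2, 6.3]
grip_width: 0.37
grasp_force: 59.1
pos [0.5636 0.1131 0.071 ] j7 1.07 yaw -175.0
shift [ 0.008 -0.001  0.02 ] turn [-0.00125  0.00625  0.00375]
```

```bash
python3 -m pendant '[[0,0,0.03,0,0,0,-1],[0,0,0.06,0,0,0,-1],[0,0,0.09,0,0,0,-1],[0,0,0.12,0,0,0,-1],[0,0,0.14,0,0,0,-1],[0,0,0.15,0,0,0,-1],[0,0,0.15,0,0,0,-1],[0,0,0.15,0,0,0,-1],[0,0,0.15,0,0,0,-1],[0,0,0.15,0,0,0,-1]]'; python3 look.py w4.png
```

```text
clock: 8.9
position: [0.5637, 0.1132, 0.0648]
ee_rot: [-0.044, 0.999, -0.0, 0.001]
ft_force: [-7.1, -3.0, 20.7]
grip_width: 0.368
grasp_force: 60.7
{'fx': 317.28139417197843, 'fy': 317.28139417197843, 'cx': 283.5251689784631, 'cy': 209.45459414654133, 'xyz': array([0.48205287, 0.10605029, 0.19395494]), 'orientation': array([-0.10974562, -0.1195196 ,  0.72781335,  0.66630225])}
knob_top 0.76 [284.3, 299.1] [0.5599 0.1132 0.08  ]
vial_mid 0.63 [303.8, 162.1] [0.5063 0.1171 0.054 ]
knob_top 0.98 [249.1, 240.3, 320.7, 325.0] [0.552  0.1127 0.08  ]
bubble 0.8 [304.0, 160.4, 336.1, 177.4] [0.5087 0.1247 0.054 ]
bubble 0.43 [19.5, 358.4, 142.3, 415.2] [0.6465 0.0037 0.054 ]
```

20.7 N with 6.2 mm of travel means the knob is at the stop. I'll turn it clockwise by 35°.

```bash
python3 -m pendant '[[0,0,0,0,0,0.7,-1],[0,0,0,0,0,1.4,-1],[0,0,0,0,0,2.1,-1],[0,0,0,0,0,2.8,-1],[0,0,0,0,0,3.5,-1],[0,0,0,0,0,4.2,-1],[0,0,0,0,0,4.4,-1],[0,0,0,0,0,4.4,-1],[0,0,0,0,0,4.4,-1],[0,0,0,0,0,4.4,-1]]'; python3 look.py w5.png;python3 to.py .5632 .113 .07 150
python3 - <<'E'
import cv2
a=cv2.imread('pics/w5.png')[130:270,240:400]
cv2.imwrite('pics/w5c.png',cv2.resize(a,None,fx=4,fy=4,interpolation=cv2.INTER_CUBIC))
E
```

```text
clock: 10.4
position: [0.5637, 0.1129, 0.0648]
ee_rot: [0.26, 0.966, -0.0, 0.001]
ft_force: [-8.7, -3.1, 21.2]
grip_width: 0.373
grasp_force: 60.7
{'fx': 317.28139417197843, 'fy': 317.28139417197843, 'cx': 283.5251689784631, 'cy': 209.45459414654133, 'xyz': array([0.49287065, 0.15442661, 0.19392341]), 'orientation': array([-0.14089668, -0.08071817,  0.49220019,  0.85520271])}
knob_top 0.83 [284.9, 298.5] [0.5605 0.1157 0.08  ]
knob_top 0.42 [229.0, 178.0] [0.5056 0.1238 0.08  ]
vial_mid 0.93 [227.7, 175.9] [0.5074 0.1169 0.054 ]
knob_top 0.73 [249.7, 242.3, 319.9, 325.9] [0.5545 0.1191 0.08  ]
bubble 0.57 [212.7, 167.9, 245.3, 189.1] [0.5087 0.1167 0.054 ]
pos [0.5637 0.1129 0.0648] j7 0.5 yaw 149.8
shift [ 0.01  -0.002 -0.104] turn [-0.0025   0.01125 -0.0225 ]
```

View pics/w5.png

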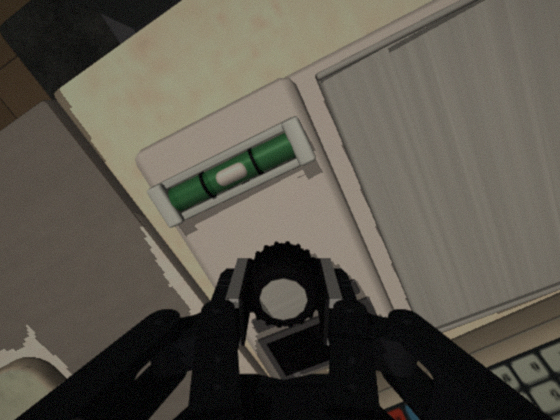

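View pics/w5c.png

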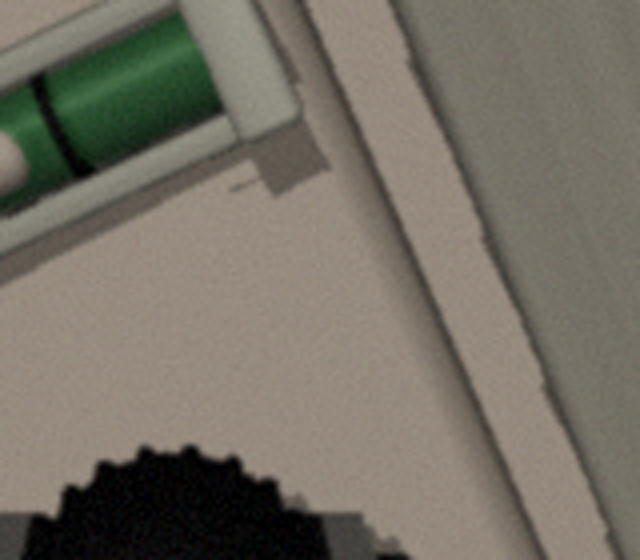

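Run:
```python
import cv2
a=cv2.imread('pics/w5.png')[110:230,150:310]
cv2.imwrite('pics/w5d.png',cv2.resize(a,None,fx=5,fy=5,interpolation=cv2.INTER_CUBIC))
```

```text
(no output)
```

View pics/w5d.png

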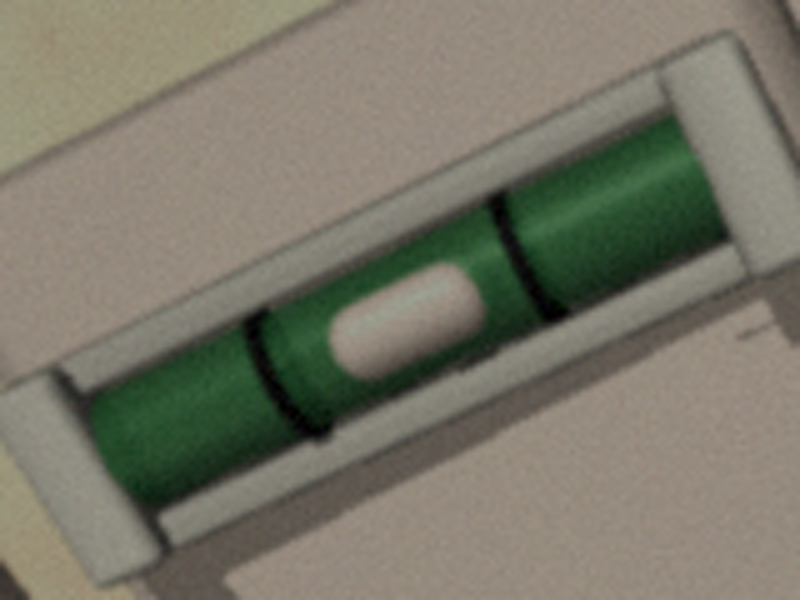

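The bubble sits midway between the lines, within about 0.3 mm, and the knob is gripped at about 60 N and held at its stop.

```bash
python3 -c "
from workcell import manip
o=manip.get_obs();print(o['clock'],o['ft_force'],o['grasp_force'],o['position']);print(manip.hand_in())"
```

```text
10.65 [-8.16453446 -3.53929032 21.12061407] 60.731181716546416 [0.56368593 0.11285463 0.06478631]
the job is handed in; nothing more can be done
None
```

I handed the job in with the knob still gripped (about 60 N) and pressed to its stop (about 21 N), and the bubble centred to within about 0.3 mm in the wrist camera picture; the hand-in returned no verdict.

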